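# Serve the round bun with the tongs

### The job

It is snack time in the office: take the sprung tongs from their wooden rest, close their tips on the small round bun and lift it off its stand, touching the bun with the tongs only. Bring it over the middle of the flat plate and finish while still holding it there in the tongs, well clear of the plate (about 10 cm up); do not put it down or let go. Leave the long roll, the mug and the jar where they are.

Things in the scene. Friction and masses are not known exactly. Their poses are not given: they have to be found in the camera images.
- tongs_grip (a point): Where to grip the tongs: on their centre line, midway between the arms, half-way up. x points from pivot to tips, y to the left arm, z up. Each arm has a flat black pad outside here (44 mm along x, 16 mm tall; faces 63 mm apart when open), to be squeezed along y. Squeezed to 55 mm the tips are still about 67 mm apart; with the bun between the tips the pads are about 43 mm apart.
- tongs_tips (a point): The middle between the two tips, where the item should be: 77 mm along +x from tongs_grip, same axes. The tip plates are 24 mm tall (12 mm above and below this point), 45 mm long along x (22 mm before to 22 mm beyond this point), 82 mm apart inside when the tongs are open; their front and rear ends curl 4 mm inwards.
- tongs: Steel tongs, 225 mm long, 16 mm tall (24 mm at the tips), 115 g, balanced near tongs_grip, lying flat on a wooden rest with the arms side by side, opening horizontally. Origin on the pivot, at the underside of the arms (105 mm behind and 8 mm below tongs_grip), same axes.
- jaw_l (a joint): How far the left arm of the tongs is closed about the pivot, rad: 0 open, about 0.10 when both tips touch the bun, 0.20 at its stop. The right arm follows alike. A spring pushes the arms apart: about 7 N at each pad to start closing, about 11 N at each pad when on the bun. The tongs are held by this spring alone when partly squeezed; a 25 N grip then holds the bun well.
- rest: Fixed wooden rest under the tongs, 120 mm along its x, 100 mm wide; origin at the centre of its underside, about under tongs_grip. Two cross bars, 10 mm thick and 35 mm high, at 42 mm before and behind the origin carry the tongs; between them its base is 6 mm thick.
- bun_center (a point): Centre of the small round bun (18 mm above its underside): 48 mm across, 40 mm tall, straight sides from 7 to 24 mm above the underside and a domed top, bread brown, about 35 g. It lies loose on one of two equal white stands (36 mm high, top 86 mm across, fixed; which one varies).
- bun: The same bun; origin at the centre of its underside.
- plate: Flat white plate, 144 mm across, 12 mm high at the rim, fixed to the desk; origin at the centre of its underside.
- long_roll_center (a point): Centre of the long bread roll on the other stand: 84 mm long, 36 mm wide, 30 mm tall, same brown. Leave it there.
- mug_center (a point): Centre of a white mug, 80 mm across, 95 mm tall, with a handle. Leave it.
- jar_center (a point): Centre of a white jar with a steel lid, 68 mm across, 100 mm tall. Leave it.
Mind the look-alikes: they are no part of the job. Of the things that look like the plate, take the one that is nearest to the robot's base at the start. There is more than one size of the tongs; the job needs the larger.

How it is judged (in metres and radians):
On the way, in this order (a step that is already met when the one before it is completed fails the run):
1. the tongs are lifted off their rest in the gripper (height (world z) of tongs_grip above 0.063 m and contact force between the fingers and tongs above 1 N), for 0.2 s.
2. the bun is lifted off its stand in the tongs (contact force between the fingers and tongs above 1 N and contact force between bun and tongs above 0.3 N and contact force between the fingers and bun below 0.2 N and height (world z) of bun_center above 0.07 m), for 0.2 s.
At the end, for the whole second after the job is handed in: The bun is still between the tongs' tips (centre within 35 mm of their middle), squeezed by the tongs (over 0.3 N), the tongs squeezed by the gripper (over 1 N), the gripper and plate not touching the bun, its centre over 85 mm above the desk and within 50 mm of the plate's centre seen from above (contact force between the fingers and tongs above 1 N and contact force between bun and tongs above 0.3 N and contact force between the fingers and bun below 0.2 N and height (world z) of bun_center above 0.085 m and horizontal distance between bun_center and plate below 0.05 m and distance between bun_center and tongs_tips below 0.035 m and linear speed of bun below 0.05 m/s and contact force between bun and plate below 0.05 N); the arm keeps its last pose, push and grip.
It fails at once if the gripper itself touches the bun (contact force between the fingers and bun above 0.5 N).
It fails at once if the long roll, mug or jar is moved by more than 25 mm (distance of any of long_roll_center, mug_center, jar_center from where it was at the start of the episode above 0.025 m).
It also fails if it takes over 42 s, if anything falls off the work surface, if the arm or the gripper's body presses on something with over 40 N, if the wrist force passes 120 N, or if a joint passes its speed limit or range.

### The arm

A 6-joint arm with a two-finger parallel gripper is mounted at the origin on the work surface. World frame = base frame: x ahead of the robot, y to its left, z up, the work surface at z = 0. Lengths are in mm, angles in rad, forces in N, time in s.
With the tool pointing down it reaches from about 375 to 750 mm from the base axis. Payload 9 kg.
Tool frame: the origin (TCP) lies on the centre line of the jaws, within the pads' length; the fingertips stand bot.tcp_to_tips ahead of it and the grasp point (between the pads) lies 3 mm ahead of it (bot.tcp_to_tips is the distance from the TCP to the fingertips, in mm); z points along the fingers, y is the line along which they close (so a half turn about z gives the same grasp; the last joint's range is limited). The gripper opens to 85 mm and grips with 20 to 120 N. Pads are 22 mm wide; open, the fingers measure 114 mm over their backs; the gripper's body (76 mm by 85 mm) begins 54 mm behind the grasp point. The pads swing forward as they close: fully open they stand 13 mm farther back than shut.
Start: joints at [-1.568, 0.104, 0.097, 1.564, 0, 1.353], TCP at [131.413, -585.463, 229.131] pointing down, gripper open.
Joint ranges: [-2.99, 2.99], [-0.84, 1.86], [-1.1, 1.16], [-1.84, 2.11], [-1.51, 1.56], [-3.14, 3.14]. Speed limits (rad/s): [2.22, 2.22, 2.57, 3.14, 3.14, 3.14].

### API

Orientations are given as a rotation vector (axis times angle).
In Python, from bench import bot, eyes gives the robot as it stands.
- The arm moves only by the tool send_rows, never from a script. Its argument "motion" is a list of rows, each a list of 5 numbers: the shift along the tool's x, y, z in mm, then the turn about the tool's z in rad, then the opening, from 0 (shut) to 1 (fully open). A call has 1 to 20 rows; each row shifts and turns the commanded pose from where the row before left it, along the tool's axes as they then stand; what a row does not reach is not made up. A row lasts 1/10 s, in which the tool goes at most 50 mm and 8.59 degrees, less where a joint would pass 70% of its speed; a pose out of reach is approached as far as the arm can. A call is refused whole if a number of a shift passes 50 or a number of a turn 0.15, either way. A call with a gripper value outside its range is refused whole. The fingers move at their own pace and stop on an object; "newtons" is the grip in N (left out, the last holds). Time passes only in rows, so rows that do not move let the fingers close. It gives the time, the measured TCP pose, the force, the opening and the grip force at its end, in the units of the state.
- bot.state(): the state, without advancing time (a new reading comes with each control period).
- eyes.camera(name): name is "side" or "top" or "wrist"; returns (picture, depth): 480x640x3 uint8, red, green, blue; 480x640 float32, mm along the optical axis (not along the pixel's ray), 0 where there is no reading.
- eyes.get_calibration(name): a dict with "fx", "fy", "cx", "cy" (pixels), "pose" (4x4, takes a point from camera to world coordinates). Camera axes: x right, y down, z forward; pixel columns grow to the right and rows downward; lengths in mm; the calibration is good to about 2 mm. A picture is of the moment at which its call begins: read the wrist's pose just before it. get_calibration takes no time and is no camera call; for the wrist camera it gives the pose at the moment of the call.
- bot.job_done(): hands the job in; it is judged then, once.
The state is a dict: "clock": time; "qpos": joint angles; "joint_vel": joint speeds; "joint_torque": joint torques, N m; "tool_pos": TCP position; "eef_rot": TCP orientation; "wrist_force": force on the tool from outside, world axes, zero at the start; "ft_torque": the same for the moment, N m; "grip_width": finger opening in mm; "gripper_force": force on a finger pad.
Only numpy, scipy, OpenCV 4.12 (cv2) and the standard library are available. Lean on these libraries where they do the work, as an engineer would, in place of code of your own. Each camera call takes 0.05 s, during which the arm holds its last target. There are 200 camera calls.

## Working session

There is one attempt and no reset: what is moved stays moved. The work goes in short steps, Python scripts to look and compute and a tool call to move; the robot and the scene stay as the last step left them, time stands still between calls to the robot, and variables do not carry over. Pictures are saved under pics/ and viewed, at most 10 in all, crops included, and the job is handed in when it is done.

Besides the shell and the picture viewer there is one more tool, called as name(argument=value, ...) on one line, values as JSON. send_rows: Moves the arm, as the interface text tells. Its arguments: {"type":"object","properties":{"motion":{"type":"array"},"newtons":{"type":"number"}},"required":["motion"]}

```bash
mkdir -p pics; python3 - <<'E'
from bench import bot, eyes
import cv2, numpy as np
s=bot.state();print(s['clock'],s['tool_pos'],s['eef_rot'],s['grip_width'],bot.tcp_to_tips)
for n in ("top","side"):
    p,d=eyes.camera(n); k=eyes.get_calibration(n)
    np.savez(f'pics/{n}.npz',p=p,d=d,K=np.array([k[a] for a in('fx','fy','cx','cy')]),T=k['pose'])
    cv2.imwrite(f'pics/{n}.png',p[:,:,::-1]); print(n,k['fx'],np.round(k['pose'],2).tolist())
E
ls
```

```text
0.0 [ 131.40739937 -585.07563766  228.35413368] [-3.12116946e+00 -3.45931243e-01 -2.69845963e-04] 85.08333012386038 22.0
top 562.0118518452365 [[0.02, -0.98, 0.19, 273.42], [-1.0, -0.01, 0.02, 75.0], [-0.01, -0.19, -0.98, 1553.76], [0.0, 0.0, 0.0, 1.0]]
side 532.7779043212619 [[-0.73, -0.48, 0.49, -41.41], [-0.69, 0.51, -0.52, 735.16], [-0.0, -0.72, -0.7, 939.26], [0.0, 0.0, 0.0, 1.0]]
pics
```

View pics/top.png

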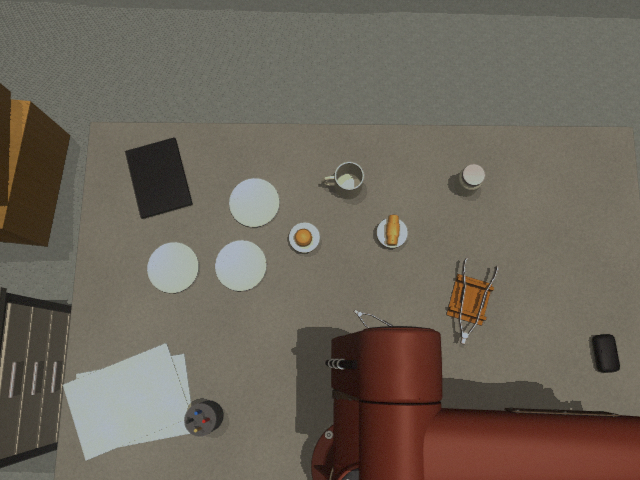

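View pics/side.png

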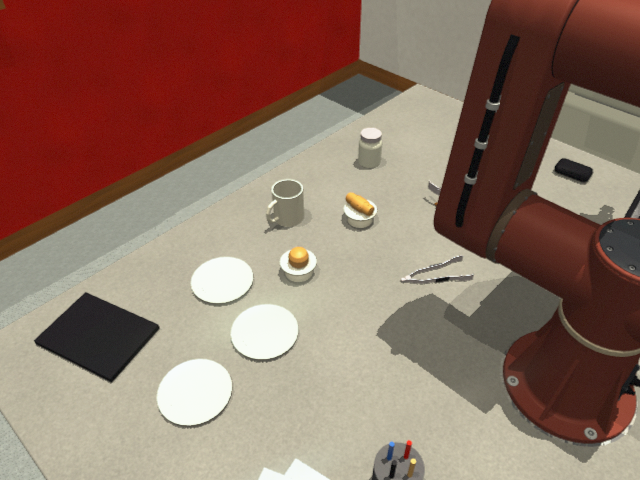

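The top view shows three plates: A (254,203), B (241,265) and C (173,267). The bun is on its stand at (303,238) and the roll at (392,230). There are two pairs of tongs: one on the wooden rest at (470,300), with its pivot at about (463,340) and its tips up, and one on the bare desk at (375,318). The pair on the rest fits the description; I'll check the sizes next.

```bash
cat > h.py <<'E'
import numpy as np, cv2
def load(n):
    z=np.load(f'pics/{n}.npz'); return z['p'],z['d'],z['K'],z['T']
def ray(uv,K,T,z):
    uv=np.atleast_2d(np.asarray(uv,float)); c=np.c_[(uv[:,0]-K[2])/K[0],(uv[:,1]-K[3])/K[1],np.ones(len(uv))]@T[:3,:3].T
    return T[:3,3]+c*((z-T[2,3])/c[:,2])[:,None]
def cloud(d,K,T):
    v,u=np.mgrid[:480,:640]; P=np.stack([(u-K[2])/K[0]*d,(v-K[3])/K[1]*d,d],-1); return P@T[:3,:3].T+T[:3,3]
E
python3 - <<'E'
from h import *
p,d,K,T=load('top'); W=cloud(d,K,T)
hsv=cv2.cvtColor(p,cv2.COLOR_RGB2HSV)
print('desk z',np.median(W[300:330,290:300,2]))
o=((hsv[...,0]>6)&(hsv[...,0]<25)&(hsv[...,1]>140)&(hsv[...,2]>80)).astype(np.uint8); o[:, :200]=0
n,l,st,c=cv2.connectedComponentsWithStats(o)
for i in range(1,n):
    if st[i,4]>30: print('orange',st[i],c[i].round(1),'z95',np.percentile(W[l==i][:,2],[5,50,95]).round(), 'at z=56',ray(c[i],K,T,54).round(1))
w=((hsv[...,1]<30)&(hsv[...,2]>190)).astype(np.uint8)
n,l,st,c=cv2.connectedComponentsWithStats(w)
for i in range(1,n):
    if 400<st[i,4]<4000:
        P=ray(c[i],K,T,12)[0]; print('white',st[i],c[i].round(1),P.round(1),'dist',np.hypot(P[0],P[1]).round(),'z',np.median(W[l==i][:,2]).round(1))
cr=cv2.resize(p[245:360,340:510],None,fx=4.6,fy=4.6,interpolation=cv2.INTER_CUBIC)
cv2.imwrite('pics/crop1.png',cr[:,:,::-1])
for uv in [(464,262),(496,268),(463,339)]: print(uv,ray(uv,K,T,53).round(1))
for uv in [(359,314),(393,326)]: print(uv,ray(uv,K,T,16).round(1))
E
```

```text
desk z -0.45512967386252967
orange [387 215  12  30 268] [392.4 228.8] z95 [56. 63. 69.] at z=56 [[623.8 -88.9  54. ]]
orange [296 229  16  17 207] [303.1 236.9] z95 [61. 70. 77.] at z=56 [[597.9 154.7  54. ]]
orange [466 276  23  12 127] [476.2 282. ] z95 [ 3. 30. 40.] at z=56 [[ 480.4 -311.9   54. ]]
orange [449 281  14  31 269] [455.9 296.9] z95 [-0.  6. 36.] at z=56 [[ 439.6 -256.4   54. ]]
orange [462 285  23  32 463] [472.  300.4] z95 [-0.  6. 35.] at z=56 [[ 430.7 -298.9   54. ]]
orange [480 291  10  29 101] [484.5 306.7] z95 [ 0.  6. 35.] at z=56 [[ 414.4 -331.4   54. ]]
orange [447 311  12   7  52] [452.6 314. ] z95 [ 1.  6. 11.] at z=56 [[ 394.  -246.5   54. ]]
orange [461 315  15   8  63] [467.8 318.6] z95 [0. 5. 9.] at z=56 [[ 382.4 -286.1   54. ]]
(464, 262) [[ 534.4 -281.3   53. ]]
(496, 268) [[ 519.2 -366.7   53. ]]
(463, 339) [[ 328.9 -272.1   53. ]]
(359, 314) [[ 3.934e+02 -3.000e-01  1.600e+01]]
(393, 326) [[362.3 -92.5  16. ]]
```

View pics/crop1.png

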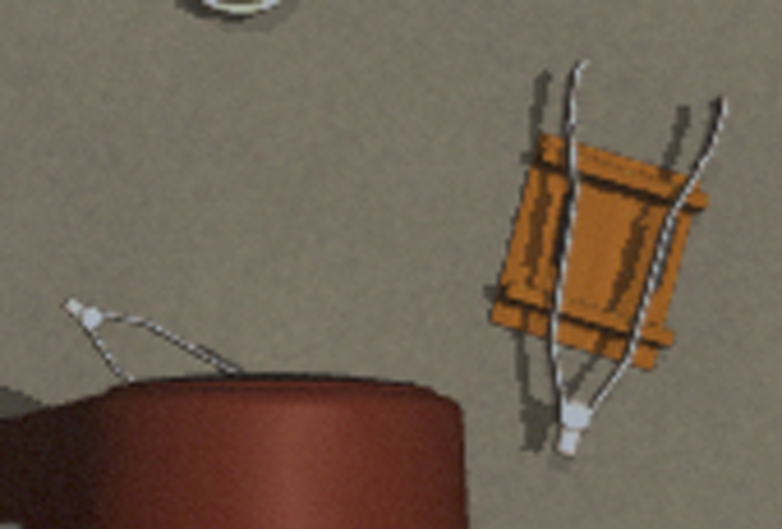

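The crop shows the tongs on the rest, with the pivot at crop (575,415) and the tips at (580,65) and (722,100). That makes about 200 mm from pivot to tip, so they are the larger pair; the pair on the desk at crop (90,315) is partly hidden by the arm. Next I'll compute the plate, the bun and the first move.

```bash
python3 - <<'E'
from h import *
from bench import bot,eyes
p,d,K,T=load('top'); hsv=cv2.cvtColor(p,cv2.COLOR_RGB2HSV)
print(hsv[265,241],hsv[300,300])
g=cv2.cvtColor(p,cv2.COLOR_RGB2GRAY); w=((g>165)&(hsv[...,1]<50)).astype(np.uint8)
n,l,st,c=cv2.connectedComponentsWithStats(w)
for i in range(1,n):
    if 200<st[i,4]<4000:
        z=12 if st[i,2]>45 else 36
        P=ray(c[i],K,T,z)[0]; print('white',st[i],c[i].round(1),P.round(1),'dist',np.hypot(P[0],P[1]).round())
        a=ray([[st[i,0],c[i][1]],[st[i,0]+st[i,2],c[i][1]]],K,T,z); print('  diam',np.linalg.norm(a[0]-a[1]).round())
f=lambda u,v:(340+u/4.6,245+v/4.6)
pv=ray(f(575,415),K,T,53)[0]; tl=ray(f(577,68),K,T,55)[0]; tr=ray(f(720,103),K,T,55)[0]
tm=(tl+tr)/2; dd=tm-pv; print(pv,tl,tr,'L',np.linalg.norm(dd),'gap',np.linalg.norm(tl-tr),'yaw',np.degrees(np.arctan2(dd[1],dd[0])))
# rest
o=((hsv[...,0]>6)&(hsv[...,0]<25)&(hsv[...,1]>140)&(hsv[...,2]>70)).astype(np.uint8); o[:,:440]=0;o[:250]=0;o[:,520:]=0
q=np.argwhere(o)[:,::-1]; W=cloud(d,K,T)[q[:,1],q[:,0]]; W=W[(W[:,2]>26)&(W[:,2]<40)]
r=cv2.minAreaRect(W[:,:2].astype(np.float32)); print('rest',r)
u=dd/np.linalg.norm(dd); print('grip from pivot',pv+105*u)
k=eyes.get_calibration('wrist'); s=bot.state()
from scipy.spatial.transform import Rotation as R
Rt=R.from_rotvec(s['eef_rot']).as_matrix(); print(Rt.round(3)); print((Rt.T@(k['pose'][:3,3]-s['tool_pos'])).round(1),(Rt.T@k['pose'][:3,:3]).round(3).tolist())
E
```

```text
[101  15 181] [ 21  41 118]
white [ 229  179   50   47 1832] [253.9 201.9] [707.2 299.5  12. ] dist 768.0
  diam 143.0
white [290 223  29  29 383] [305.  236.6] [602.8 150.4  36. ] dist 621.0
  diam 80.0
white [ 215  241   51   50 1959] [240.3 264.9] [525.1 330.3  12. ] dist 620.0
  diam 142.0
white [ 148  243   50   50 1955] [172.4 267. ] [516.8 519.5  12. ] dist 733.0
  diam 140.0
[ 338.8343226  -277.61763125   53.        ] [ 540.20706736 -284.92691237   55.        ] [ 520.52605997 -367.58228683   55.        ] L 197.62123888744327 gap 84.96618726270484 yaw -14.248307090618205
rest ((441.3432922363281, -303.5841369628906), (99.55342864990234, 96.47433471679688), 74.45701599121094)
grip from pivot [ 440.59911987 -303.45939656   54.06263882]
[[ 0.976  0.219 -0.   ]
 [ 0.219 -0.976  0.001]
 [ 0.    -0.001 -1.   ]]
[  82.2    0.4 -145.8] [[0.0, -0.949, -0.317], [1.0, 0.001, -0.001], [0.001, -0.317, 0.949]]
```

Plate B at (525,330) is the nearest to the base (620 mm, against 733 and 768), so it is the one meant. The tongs' grip point is at (441,-303.5), yaw about -15°, and the rest centre agrees at (441.3,-303.6). I'll move above it, with the tool x axis reversed because of the wrist joint's range.

send_rows(motion=[[30.35,-17.25,0,0,1],[30.35,-17.25,0,0,1],[30.35,-17.25,0,0,1],[30.35,-17.25,0,0,1],[30.35,-17.25,0,0,1],[30.35,-17.25,0,0,1],[30.35,-17.25,0,0,1],[30.35,-17.25,0,0,1],[30.35,-17.25,0,0,1],[30.35,-17.25,0,0,1],[30.35,-17.25,0,0,1],[30.35,-17.25,0,0,1]])

```text
clock: 1.3
tool_pos: [442.3, -302.5, 228.8]
eef_rot: [-3.122, -0.346, 0.0]
wrist_force: [-0.8, -1.0, -0.1]
grip_width: 85.4
gripper_force: 0.0
```

send_rows(motion=[[0,0,0,-0.14,1],[0,0,0,-0.14,1],[0,0,0,-0.14,1],[0,0,0,-0.14,1],[0,0,0,-0.14,1],[0,0,0,-0.14,1],[0,0,0,-0.14,1],[0,0,0,-0.14,1],[0,0,0,-0.14,1],[0,0,0,-0.14,1],[0,0,0,-0.14,1],[0,0,0,-0.14,1],[0,0,0,-0.14,1],[0,0,0,-0.14,1],[0,0,0,-0.14,1],[0,0,0,-0.14,1],[0,0,0,-0.14,1],[0,0,0,-0.14,1],[0,0,0,-0.14,1],[0,0,0,0,1]])

```text
clock: 3.3
tool_pos: [441.3, -303.6, 228.7]
eef_rot: [-0.405, -3.115, -0.001]
wrist_force: [-0.4, -0.1, 0.0]
grip_width: 85.4
gripper_force: 0.0
```

```bash
cat >> h.py <<'E'
from scipy.spatial.transform import Rotation as R
def tool(s):
    M=R.from_rotvec(s['eef_rot']).as_matrix(); print('t',round(s['clock'],2),'tcp',s['tool_pos'].round(1) if hasattr(s['tool_pos'],'round') else s['tool_pos'],'yaw(tongs)',np.degrees(np.arctan2(-M[1,0],-M[0,0])).round(2),'tilt',M[:,2].round(3),'w',round(s['grip_width'],1)); return M
def snap(eyes,n,f):
    k=eyes.get_calibration(n); p,d=eyes.camera(n)
    np.savez(f'pics/{f}.npz',p=p,d=d,K=np.array([k[a] for a in('fx','fy','cx','cy')]),T=k['pose']); cv2.imwrite(f'pics/{f}.png',p[:,:,::-1])
E
python3 - <<'E'
from h import *
from bench import bot,eyes
tool(bot.state()); snap(eyes,'wrist','w1')
E
```

```text
t 3.3 tcp [ 441.3 -303.6  228.7] yaw(tongs) -14.82 tilt [-0.  0. -1.] w 85.4
```

View pics/w1.png

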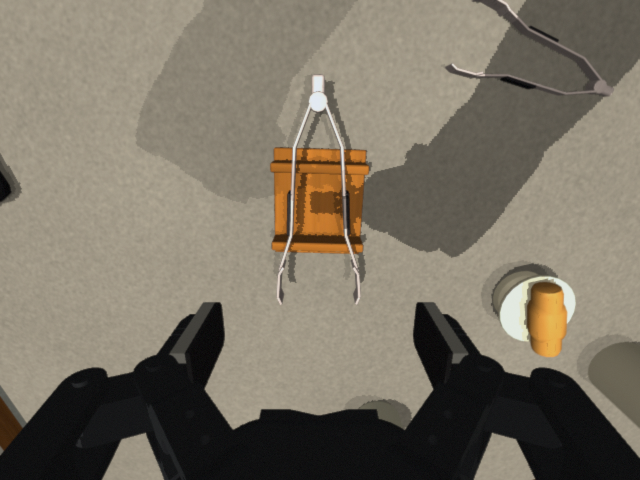

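The wrist view shows the pivot at (318,101), the black pads at (290,212) and (346,212), and the tips at (280,300) and (357,300). The tongs are nearly aligned with the tool. I'll compute the grip point from this.

```bash
python3 - <<'E'
from h import *
p,d,K,T=load('w1')
pv=ray((318,101),K,T,55)[0]; tl=ray((280,302),K,T,55)[0]; tr=ray((357.5,302),K,T,55)[0]; a=ray((290,212),K,T,51)[0]; b=ray((346.5,212),K,T,51)[0]
tm=(tl+tr)/2; u=(tm-pv);print('L',np.linalg.norm(u[:2]),'gap',np.linalg.norm(tl-tr),'pads',np.linalg.norm(a-b),'yaw',np.degrees(np.arctan2(u[1],u[0])));u/=np.linalg.norm(u)
print(pv,'grip',pv+105*u,'padmid',(a+b)/2, 'from tips',tm-99*u)
W=cloud(d,K,T); print('top z of arms',np.percentile(W[190:235,285:297,2],[90,98]),'pivot z',W[101,318])
E
```

```text
L 201.7107282691116 gap 83.96050817154538 pads 56.523305310029926 yaw -14.595318667998106
[ 341.54071014 -277.23538175   55.        ] grip [ 443.1523352  -303.69436231   55.        ] padmid [ 440.76912647 -303.24303918   51.        ] from tips [ 440.93693881 -303.11748806   55.        ]
top z of arms [52.45343753 53.11405766] pivot z [ 341.28066729 -277.16685003   51.20205423]
```

send_rows(motion=[[0,0,30,0,1],[0,0,35,0,1],[0,0,35,0,1],[0,0,30,0,1],[0,0,25,0,1],[0,0,15,0,1],[0,0,10,0,1],[0,0,4.5,0,1],[0,0,0,0,1]])

```text
clock: 4.25
tool_pos: [441.6, -303.9, 44.9]
eef_rot: [0.41, 3.114, -0.0]
wrist_force: [-0.0, 0.1, 0.1]
grip_width: 85.3
gripper_force: 0.0
```

send_rows(motion=[[0,0,0,0,0.75],[0,0,0,0,0.7],[0,0,0,0,0.65],[0,0,0,0,0.65],[0,0,0,0,0.65],[0,0,0,0,0.65],[0,0,0,0,0.65],[0,0,0,0,0.65]], newtons=25)

```text
clock: 5.05
tool_pos: [441.5, -303.8, 44.8]
eef_rot: [0.409, 3.115, -0.0]
wrist_force: [-0.7, 0.4, 1.2]
grip_width: 55.6
gripper_force: 0.9
```

send_rows(motion=[[0,0,0,0,0.65],[0,0,0,0,0.65],[0,0,0,0,0.65]])

```text
clock: 5.35
tool_pos: [441.5, -303.8, 44.8]
eef_rot: [0.409, 3.115, -0.0]
wrist_force: [-0.6, 1.0, 2.5]
grip_width: 55.2
gripper_force: 1.4
```

```bash
python3 - <<'E'
from h import *
from bench import bot,eyes
s=bot.state();tool(s);print(s['gripper_force']); snap(eyes,'wrist','w2')
E
```

```text
t 5.35 tcp [ 441.5 -303.8   44.8] yaw(tongs) -14.94 tilt [ 0. -0. -1.] w 55.2
1.3672985357311518
```

View pics/w2.png

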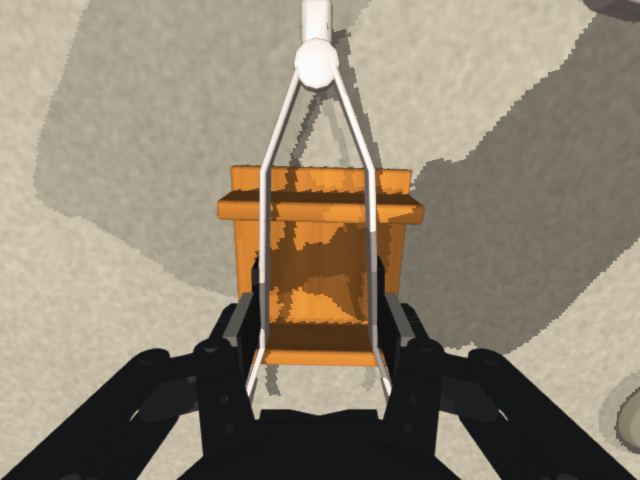

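The tongs sit evenly between the fingers, with pads at (260,280) and (378,280). I'll lift slowly and check that they come along.

send_rows(motion=[[0,0,-2,0,0.65],[0,0,-4,0,0.65],[0,0,-6,0,0.65],[0,0,-8,0,0.65],[0,0,-10,0,0.65],[0,0,-10,0,0.65],[0,0,0,0,0.65],[0,0,0,0,0.65],[0,0,0,0,0.65],[0,0,0,0,0.65]])

```text
clock: 6.4
tool_pos: [441.2, -303.5, 84.1]
eef_rot: [-0.409, -3.114, -0.001]
wrist_force: [-0.2, 0.6, 0.5]
grip_width: 55.4
gripper_force: 0.0
```

```bash
python3 - <<'E'
from h import *
from bench import bot,eyes
s=bot.state();M=tool(s);print(s['gripper_force'],s['wrist_force'],s['ft_torque']); snap(eyes,'wrist','w3')
p,d,K,T=load('w3'); W=cloud(d,K,T); V=(W-s['tool_pos'])@M
m=(V[...,0]>20)&(W[...,2]>60)&(abs(V[...,1])<60)&(V[...,0]<150)&(d>0)
q=V[m]
for a in (100,85,70,55,40,28): 
    k=q[abs(q[:,0]-a)<4]; print(a,len(k),'y',np.percentile(k[:,1],[2,50,98]).round(1) if len(k) else '', 'z',np.percentile(k[:,2],[2,10,50]).round(1) if len(k) else '')
E
```

```text
t 6.4 tcp [ 441.2 -303.5   84.1] yaw(tongs) -14.95 tilt [-0.001  0.001 -1.   ] w 55.4
0.0 [-0.24140413  0.63938374  0.52655625] [ 0.07689946  0.05340275 -0.02014941]
100 0 y  z 
85 0 y  z 
70 0 y  z 
55 0 y  z 
40 0 y  z 
28 0 y  z
```

View pics/w3.png

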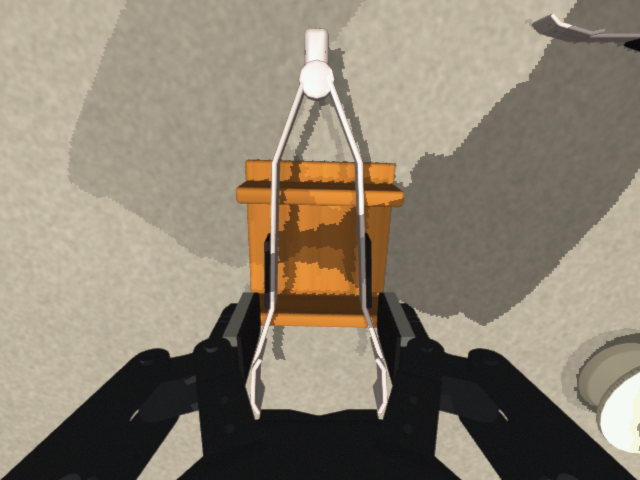

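```bash
python3 - <<'E'
from h import *
from bench import bot
s=bot.state();M=tool(s)
p,d,K,T=load('w3'); W=cloud(d,K,T); V=(W-s['tool_pos'])@M
for z in(51,):
  for n,uv in dict(pivot=(316,79),padTopL=(268,234),padBotL=(268,292),padTopR=(368,234),padBotR=(368,292),bendL=(272,305),bendR=(364,305),armL=(274,240),armR=(361,240),tipL=(256,413),tipR=(384,413)).items(): 
    w=ray(uv,K,T,z)[0]; print(n,w.round(1),((w-s['tool_pos'])@M).round(1))
p2,d2,K2,T2=load('w2')
g=cv2.cvtColor(p,cv2.COLOR_RGB2GRAY)
for v in (240,255,270,285): print(v,g[v,258:286].tolist(),g[v,352:378].tolist())
# finger pads geometry from depth in tool frame
for v in range(300,400,15):
  print(v,[(u,*V[v,u].round(0).astype(int)) for u in (215,225,235,245,392,402,412)])
E
```

```text
t 6.45 tcp [ 441.2 -303.5   84.1] yaw(tongs) -14.94 tilt [-0.001  0.001 -1.   ] w 55.6
pivot [ 341.2 -277.8   51. ] [103.2  -1.   33.2]
padTopL [ 411.1 -324.7   51. ] [ 23.6 -28.3  33.1]
padBotL [ 445.9 -335.8   51. ] [-12.9 -30.   33.1]
padTopR [ 425.7 -270.1   51. ] [23.6 28.2 33.1]
padBotR [ 461.4 -277.9   51. ] [-13.   30.   33.1]
bendL [ 455.  -336.2   51. ] [-21.7 -28.   33.1]
bendR [ 469.4 -282.1   51. ] [-21.8  27.9  33.1]
armL [ 415.4 -322.5   51. ] [ 20.  -25.1  33.1]
armR [ 428.2 -274.7   51. ] [20.  24.4 33.1]
tipL [ 532.3 -372.    51. ] [-105.7  -42.7   33. ]
tipR [ 555.1 -286.9   51. ] [-105.8   45.4   33. ]
240 [141, 139, 138, 139, 139, 139, 126, 53, 17, 18, 15, 39, 110, 202, 218, 211, 174, 106, 75, 74, 72, 66, 67, 66, 66, 64, 65, 67] [66, 67, 68, 68, 71, 73, 73, 77, 96, 110, 114, 113, 98, 41, 18, 16, 16, 18, 45, 87, 95, 96, 98, 98, 99, 96]
255 [138, 138, 137, 136, 136, 128, 79, 32, 19, 18, 18, 25, 59, 110, 117, 117, 107, 78, 74, 73, 74, 67, 67, 67, 65, 65, 63, 65] [66, 66, 67, 80, 86, 90, 76, 72, 79, 106, 117, 118, 108, 50, 22, 22, 18, 19, 30, 64, 92, 98, 97, 98, 95, 
[... 2294 characters left out ...]
64(11), np.int64(-31), np.int64(-65)), (225, np.int64(16), np.int64(-25), np.int64(-71)), (235, np.int64(17), np.int64(-23), np.int64(-72)), (245, np.int64(-9), np.int64(-28), np.int64(-43)), (392, np.int64(-8), np.int64(28), np.int64(-43)), (402, np.int64(16), np.int64(23), np.int64(-71)), (412, np.int64(16), np.int64(26), np.int64(-71))]
390 [(215, np.int64(16), np.int64(-27), np.int64(-76)), (225, np.int64(16), np.int64(-24), np.int64(-76)), (235, np.int64(16), np.int64(-21), np.int64(-77)), (245, np.int64(16), np.int64(-19), np.int64(-76)), (392, np.int64(17), np.int64(19), np.int64(-77)), (402, np.int64(17), np.int64(22), np.int64(-77)), (412, np.int64(16), np.int64(24), np.int64(-77))]
```

```bash
python3 - <<'E'
from h import *
from bench import bot
s=bot.state();M=tool(s)
p,d,K,T=load('w3'); W=cloud(d,K,T); V=(W-s['tool_pos'])@M
for q in [(11,-28,22),(11,-28,9),(11,-28,0),(11,-28,-18),(0,0,22)]:
    c=T[:3,:3].T@(s['tool_pos']+M@np.array(q,float)-T[:3,3]); print(q,(K[0]*c[0]/c[2]+K[2]).round(),(K[1]*c[1]/c[2]+K[3]).round())
for f in('w1','w2','w3'):
    p,d,K,T=load(f); Mc=T; 
    # tool pose from camera: fixed tool->cam
    Rc=M.T@load('w3')[3][:3,:3]; tc=M.T@(load('w3')[3][:3,3]-s['tool_pos']); Rt=T[:3,:3]@Rc.T; pt=T[:3,3]-Rt@tc
    V=(cloud(d,K,T)-pt)@Rt; m=(d>0)&(abs(V[...,0])<25)&(abs(V[...,1])>20)&(abs(V[...,1])<60)&(V[...,2]<25)&(V[...,2]>-45)
    print(f,m.sum(),np.percentile(V[m][:,2],[50,90,98,100]).round(1)); k=m&(V[...,2]>-20); print(np.argwhere(k)[:5].tolist(),V[k].min(0).round(1) if k.any() else'',V[k].max(0).round(1) if k.any() else'')
E
```

```text
t 6.45 tcp [ 441.2 -303.5   84.1] yaw(tongs) -14.94 tilt [-0.001  0.001 -1.   ] w 55.6
(11, -28, 22) 267.0 262.0
(11, -28, 9) 263.0 272.0
(11, -28, 0) 260.0 280.0
(11, -28, -18) 253.0 298.0
(0, 0, 22) 318.0 280.0
w1 4288 [-33.8 -22.  -17.9 -15.5]
[[302, 204], [302, 205], [302, 206], [302, 208], [302, 209]] [-11.7 -48.9 -20. ] [ 10.   49.1 -15.5]
w2 6863 [-21.6  -4.7   4.7   8.5]
[[248, 366], [249, 366], [250, 269], [250, 366], [251, 268]] [-25.  -41.1 -20. ] [25.  41.5  8.5]
w3 4522 [-30.9 -15.2 -10.1  -5.9]
[[292, 243], [292, 244], [292, 245], [292, 246], [292, 247]] [-12.7 -41.2 -20. ] [11.  41.5 -5.9]
```

The depth image shows the fingertips standing only 6 mm behind the reported TCP (world z about 90 now) at this opening. That is about 23 mm short of the stated `tcp_to_tips`, so my grasp only brushed the tops of the arms. The tongs haven't moved. I'll open and go 26 mm deeper than before, to TCP z of about 19, which puts the tips at about 25.

send_rows(motion=[[0,0,0,0,1],[0,0,0,0,1],[0,0,0,0,1],[0,0,10,0,1],[0,0,15,0,1],[0,0,15,0,1],[0,0,10,0,1],[0,0,8,0,1],[0,0,5,0,1],[0,0,2,0,1],[0,0,0,0,1]])

```text
clock: 7.55
tool_pos: [441.5, -303.8, 19.6]
eef_rot: [0.409, 3.115, -0.0]
wrist_force: [-0.0, 0.1, -0.4]
grip_width: 85.3
gripper_force: 0.0
```

send_rows(motion=[[0,0,0,0,0.75],[0,0,0,0,0.7],[0,0,0,0,0.65],[0,0,0,0,0.65],[0,0,0,0,0.65],[0,0,0,0,0.65],[0,0,0,0,0.65],[0,0,0,0,0.65]], newtons=25)

```text
clock: 8.35
tool_pos: [442.4, -304.7, 21.5]
eef_rot: [0.408, 3.113, -0.003]
wrist_force: [-1.2, 0.7, 9.5]
grip_width: 55.8
gripper_force: 10.5
```

send_rows(motion=[[0,0,-2,0,0.65],[0,0,-3,0,0.65],[0,0,-5,0,0.65],[0,0,-8,0,0.65],[0,0,-10,0,0.65],[0,0,-10,0,0.65],[0,0,-5,0,0.65],[0,0,0,0,0.65],[0,0,0,0,0.65],[0,0,0,0,0.65]])

```text
clock: 9.35
tool_pos: [441.2, -303.5, 62.1]
eef_rot: [-0.408, -3.114, -0.001]
wrist_force: [0.1, -1.2, -0.0]
grip_width: 55.6
gripper_force: 7.5
```

```bash
python3 - <<'E'
from h import *
from bench import bot,eyes
s=bot.state();M=tool(s);print(s['gripper_force'],s['wrist_force'],s['ft_torque']); snap(eyes,'wrist','w4')
E
```

```text
t 9.35 tcp [ 441.2 -303.5   62.1] yaw(tongs) -14.94 tilt [-0.001  0.001 -1.   ] w 55.6
7.538020759820938 [ 0.06451593 -1.2318699  -0.02614949] [ 0.05993513  0.01481287 -0.04614557]
```

View pics/w4.png

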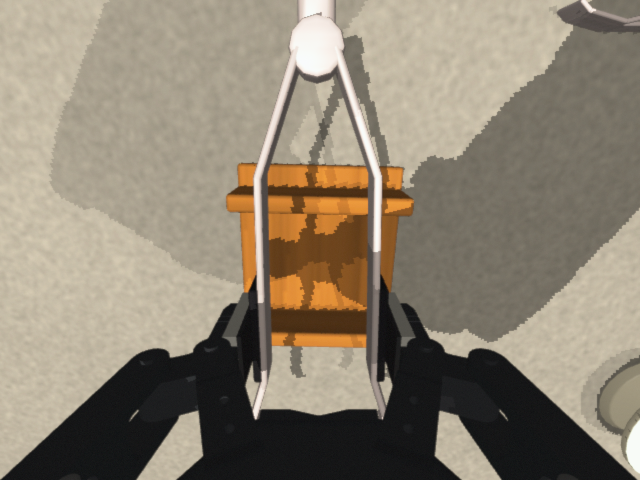

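The tongs look bigger and are held between the fingers, with the pivot at (316,45). I'll measure their height and pitch in the tool frame, raise them for a clear view, and refine the bun target.

```bash
cat >> h.py <<'E'
def tongs(f,s,M):
    p,d,K,T=load(f); V=(cloud(d,K,T)-s['tool_pos'])@M
    m=(d>0)&(V[...,2]<20)&(V[...,2]>-50)&(abs(V[...,1])<50)
    for a in (112,103,90,75,60,45,30,-40,-55,-70,-85,-95):
        k=V[m&(abs(V[...,0]-a)<4)&((a>0)|(V[...,2]>-28))]
        if len(k)>5: print(a,len(k),'y',np.percentile(k[:,1],[1,50,99]).round(1),'z',np.percentile(k[:,2],[5,25,50]).round(1))
E
python3 - <<'E'
from h import *
from bench import bot,eyes
s=bot.state();M=tool(s); tongs('w4',s,M)
E
```

```text
t 9.4 tcp [ 441.2 -303.5   62.1] yaw(tongs) -14.94 tilt [-0.001  0.001 -1.   ] w 55.9
112 1145 y [-7.6 -0.7  6.6] z [-30.5 -29.5 -28.7]
103 1613 y [-9.1 -0.7  8.1] z [-30.8 -30.1 -29.6]
90 756 y [-14.1  -8.8  13.3] z [-30.7 -29.8 -29.1]
75 667 y [-19.6 -14.3  19. ] z [-30.5 -29.9 -29.3]
60 627 y [-22.9 -19.8  22.2] z [-30.6 -29.9 -29.2]
45 557 y [-23.3 -20.2  22.8] z [-30.7 -30.  -29.2]
30 498 y [-23.7 -20.5  23.4] z [-30.8 -30.1 -29.3]
-40 28 y [-30.8  29.5  31.6] z [-26.9 -24.8 -21.7]
-55 36 y [-30.6  30.5  31.4] z [-16.8 -16.1 -14.6]
```

The tongs are held level: grip centre at tool (-1,0,-22), so the tips are at tool x = -78 and height TCP z + 22. I'll go up, move over the bun and turn to a yaw of +14°.

send_rows(motion=[[0,0,-10,0,0.65],[0,0,-20,0,0.65],[0,0,-27,0,0.65],[0,0,-27,0,0.65],[0,0,-27,0,0.65],[0,0,-20,0,0.65],[0,0,-9,0,0.65],[0,0,0,0,0.65]])

```text
clock: 10.2
tool_pos: [441.9, -304.3, 204.0]
eef_rot: [0.408, 3.113, -0.002]
wrist_force: [-0.7, -0.8, -0.2]
grip_width: 55.5
gripper_force: 7.5
```

send_rows(motion=[[0,10,0,0,0.65],[0,20,0,0,0.65],[-2,28,0,0,0.65],[-2,34,0,0,0.65],[-3,36,0,0,0.65],[-3,36,0,0,0.65],[-3,36,0,0,0.65],[-3,36,0,0,0.65],[-3,36,0,0,0.65],[-3,36,0,0,0.65],[-3,36,0,0,0.65],[-3,36,0,0,0.65],[-2,34,0,0,0.65],[-2,28,0,0,0.65],[-2,20,0,0,0.65],[-1,20,0,0,0.65],[0,10,0,0,0.65],[0,0,0,0,0.65]])

```text
clock: 12.0
tool_pos: [601.3, 163.9, 201.2]
eef_rot: [-0.406, -3.113, 0.0]
wrist_force: [-0.4, -0.3, -1.9]
grip_width: 55.8
gripper_force: 7.5
```

send_rows(motion=[[0,0,0,-0.03,0.65],[0,0,0,-0.07,0.65],[0,0,0,-0.1,0.65],[0,0,0,-0.1,0.65],[0,0,0,-0.1,0.65],[0,0,0,-0.07,0.65],[0,0,0,-0.036,0.65],[0,0,0,0,0.65],[0,0,0,0,0.65]])

```text
clock: 12.9
tool_pos: [602.0, 161.9, 202.5]
eef_rot: [0.382, -3.118, 0.0]
wrist_force: [0.2, -0.4, -1.0]
grip_width: 55.7
gripper_force: 7.5
```

```bash
python3 - <<'E'
from h import *
from bench import bot,eyes
s=bot.state();M=tool(s);print(s['gripper_force']); snap(eyes,'wrist','w5'); tongs('w5',s,M)
p,d,K,T=load('w5'); W=cloud(d,K,T); hsv=cv2.cvtColor(p,cv2.COLOR_RGB2HSV)
o=((hsv[...,0]>6)&(hsv[...,0]<25)&(hsv[...,1]>140)&(hsv[...,2]>80)).astype(np.uint8)
n,l,st,c=cv2.connectedComponentsWithStats(o)
for i in range(1,n):
    if st[i,4]>100:
        Q=W[l==i]; print(st[i],c[i].round(1),np.percentile(Q[:,2],[5,50,98]).round(),'z54',ray(c[i],K,T,54).round(1),'z65',ray(c[i],K,T,65).round(1),'bbox',Q[Q[:,2]>58].min(0).round(),Q[Q[:,2]>58].max(0).round())
E
```

```text
t 12.9 tcp [602.  161.9 202.5] yaw(tongs) 13.97 tilt [-0. -0. -1.] w 55.7
7.541320770978928
112 1128 y [-8.1 -1.   6. ] z [-30.4 -29.6 -28.7]
103 1628 y [-9.5 -0.9  7.7] z [-30.8 -30.1 -29.6]
90 751 y [-14.4  -9.2  12.9] z [-30.6 -29.9 -29.2]
75 667 y [-20.1 -14.8  18.6] z [-30.7 -29.9 -29.3]
60 624 y [-23.2 -20.1  21.7] z [-30.6 -29.9 -29.1]
45 561 y [-23.6 -20.6  22.4] z [-30.6 -29.9 -29.1]
30 499 y [-24. -21.  23.] z [-30.7 -30.  -29.5]
-40 28 y [-31.   29.1  31.2] z [-26.2 -24.6 -21.2]
-55 36 y [-31.   30.3  31. ] z [-17.  -16.  -14.3]
[   9  127   52   97 4056] [ 35.1 174.8] [53. 64. 68.] z54 [[622.1 -89.6  54. ]] z65 [[618.4 -80.9  65. ]] bbox [ 524. -105.   58.] [664. 142. 348.]
[ 287  190   52   52 2046] [312.4 215.8] [62. 72. 77.] z54 [[599.3 155.4  54. ]] z65 [[596.5 154.9  65. ]] bbox [524. 132.  58.] [619. 178. 348.]
```

View pics/w5.png

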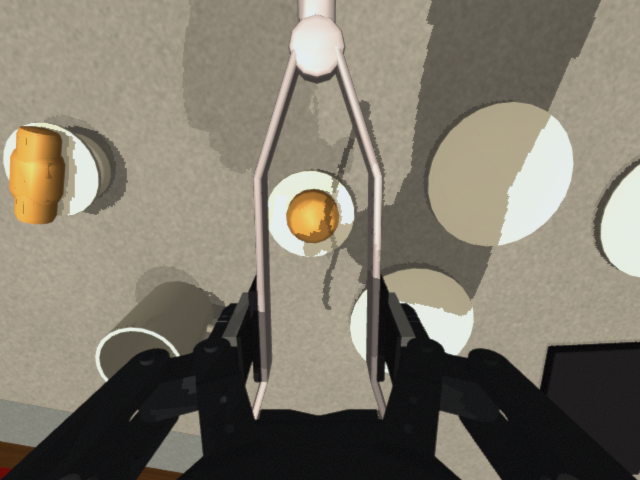

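The wrist view shows the bun at (312,216), between the arms, with its centre at about (597,155). That is tool (+6.5,-5.5). The tips are at tool (-78.5,0), so I'll shift by (+85,-5.5) and go down to a low hover, then check with the side camera.

send_rows(motion=[[5,-0.5,0,0,0.65],[15,-1,0,0,0.65],[20,-1,0,0,0.65],[20,-1,0,0,0.65],[15,-1,0,0,0.65],[8,-1,0,0,0.65],[2,0,10,0,0.65],[0,0,20,0,0.65],[0,0,30,0,0.65],[0,0,30,0,0.65],[0,0,20,0,0.65],[0,0,10,0,0.65],[0,0,2,0,0.65],[0,0,0,0,0.65],[0,0,0,0,0.65]])

```text
clock: 14.45
tool_pos: [521.9, 136.7, 81.8]
eef_rot: [-0.384, 3.116, -0.0]
wrist_force: [0.3, -0.1, -0.9]
grip_width: 55.6
gripper_force: 7.5
```

```bash
python3 - <<'E'
from h import *
from bench import bot,eyes
s=bot.state();M=tool(s);print(s['gripper_force']); snap(eyes,'side','s2')
p,d,K,T=load('s2')
def proj(P): c=T[:3,:3].T@(np.array(P,float)-T[:3,3]); return (K[0]*c[0]/c[2]+K[2]).round(1),(K[1]*c[1]/c[2]+K[3]).round(1)
tip=s['tool_pos']+M@np.array([-78.5,0,-22]); print('tip',tip.round(1),proj(tip),'bun',proj((597,155,54)))
for n,q in dict(L=(-78.5,33,-34),R=(-78.5,-33,-34)).items(): print(n,proj(s['tool_pos']+M@np.array(q)))
u,v=map(int,proj((597,155,70))); cr=cv2.resize(p[v-60:v+60,u-80:u+80],None,fx=5,fy=5,interpolation=cv2.INTER_CUBIC); cv2.imwrite('pics/s2c.png',cr[:,:,::-1]); print(u-80,v-60)
E
```

```text
t 14.45 tcp [521.9 136.7  81.8] yaw(tongs) 14.05 tilt [ 0.002 -0.    -1.   ] w 55.6
7.547193467617035
tip [598.  155.7 104. ] (np.float64(296.8), np.float64(242.5)) bun (np.float64(298.2), np.float64(258.0))
L (np.float64(288.8), np.float64(247.7))
R (np.float64(304.2), np.float64(229.9))
218 193
```

View pics/s2c.png

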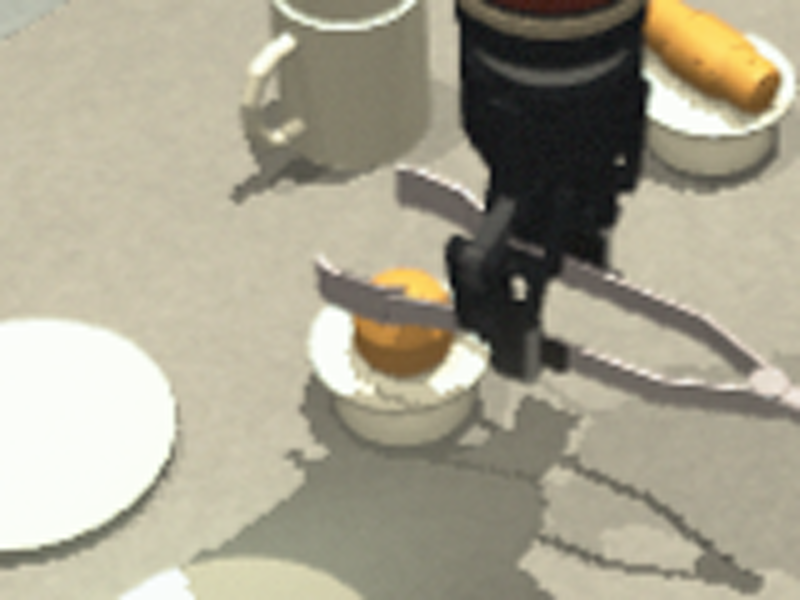

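The side crop shows the near tip's front end at crop (320,262) and the far tip's at (398,170). The bun is below them at (403,322). I'll compare these with the predicted positions.

```bash
python3 - <<'E'
from h import *
from bench import bot
s=bot.state();M=tool(s); p,d,K,T=load('s2')
def proj(P): c=T[:3,:3].T@(np.array(P,float)-T[:3,3]); return ((K[0]*c[0]/c[2]+K[2]-218)*5).round(0),((K[1]*c[1]/c[2]+K[3]-193)*5).round(0)
for y in (30,34,-30,-34):
  for z in(-34,-10): print(y,z,proj(s['tool_pos']+M@np.array([-100.5,y,z])))
print('bun c/top/bot',proj((597,155,54)),proj((597,155,76)),proj((597,155,36)))
hsv=cv2.cvtColor(p,cv2.COLOR_RGB2HSV)
o=((hsv[...,0]>6)&(hsv[...,0]<25)&(hsv[...,1]>140)&(hsv[...,2]>80)).astype(np.uint8); o[:, :280]=0;o[:,320:]=0
q=np.argwhere(o[240:275])+[240,0]; print('bun px box',((q.min(0)-[193,218])*5)[::-1],((q.max(0)+1-[193,218])*5)[::-1])
E
```

```text
t 14.5 tcp [521.9 136.6  81.9] yaw(tongs) 14.05 tilt [ 0.002 -0.    -1.   ] w 55.6
30 -34 (np.float64(315.0), np.float64(252.0))
30 -10 (np.float64(319.0), np.float64(291.0))
34 -34 (np.float64(310.0), np.float64(258.0))
34 -10 (np.float64(314.0), np.float64(296.0))
-30 -34 (np.float64(386.0), np.float64(172.0))
-30 -10 (np.float64(389.0), np.float64(210.0))
-34 -34 (np.float64(391.0), np.float64(167.0))
-34 -10 (np.float64(393.0), np.float64(205.0))
bun c/top/bot (np.float64(401.0), np.float64(325.0)) (np.float64(399.0), np.float64(292.0)) (np.float64(403.0), np.float64(352.0))
bun px box [355 270] [450 375]
```

The tips agree with prediction to about 2 mm, and the bun matches too. I'll descend 51 mm around the bun.

send_rows(motion=[[0,0,5,0,0.65],[0,0,8,0,0.65],[0,0,8,0,0.65],[0,0,8,0,0.65],[0,0,8,0,0.65],[0,0,6,0,0.65],[0,0,5,0,0.65],[0,0,3,0,0.65],[0,0,0,0,0.65]])

```text
clock: 15.4
tool_pos: [520.8, 136.6, 29.2]
eef_rot: [0.384, -3.118, 0.0]
wrist_force: [-0.3, 0.8, -2.0]
grip_width: 55.6
gripper_force: 7.5
```

```bash
python3 - <<'E'
from h import *
from bench import bot,eyes
s=bot.state();M=tool(s);print(s['gripper_force'],s['wrist_force']); snap(eyes,'side','s3'); snap(eyes,'wrist','w6'); tongs('w6',s,M)
p,d,K,T=load('s3'); hsv=cv2.cvtColor(p,cv2.COLOR_RGB2HSV)
o=((hsv[...,0]>6)&(hsv[...,0]<25)&(hsv[...,1]>140)&(hsv[...,2]>80)); q=np.argwhere(o[240:275,280:320])+[240,280]; print('bun px box',((q.min(0)-[193,218])*5)[::-1],((q.max(0)+1-[193,218])*5)[::-1])
cr=cv2.resize(p[193:313,218:378],None,fx=5,fy=5,interpolation=cv2.INTER_CUBIC); cv2.imwrite('pics/s3c.png',cr[:,:,::-1])
E
```

```text
t 15.4 tcp [520.8 136.6  29.2] yaw(tongs) 14.05 tilt [-0. -0. -1.] w 55.6
7.54106730222702 [-0.28678933  0.84511998 -2.02729593]
112 1137 y [-8.1 -1.1  5.8] z [-30.7 -29.9 -29. ]
103 1612 y [-9.6 -0.8  7.7] z [-31.1 -30.4 -29.9]
90 741 y [-14.5  -9.2  12.7] z [-30.8 -30.1 -29.5]
75 653 y [-19.9 -14.7  18.4] z [-30.9 -30.2 -29.6]
60 625 y [-23.2 -20.3  21.8] z [-31.  -30.2 -29.4]
45 562 y [-23.6 -20.7  22.3] z [-30.9 -30.3 -29.6]
30 497 y [-24.  -20.9  23. ] z [-31.1 -30.4 -29.7]
-40 473 y [-30.3  -3.6  29.9] z [-16.9  -7.8  -6.7]
-55 1482 y [-35.8  -1.   30.2] z [-9.2 -8.3 -7.9]
bun px box [355 270] [450 370]
```

View pics/s3c.png

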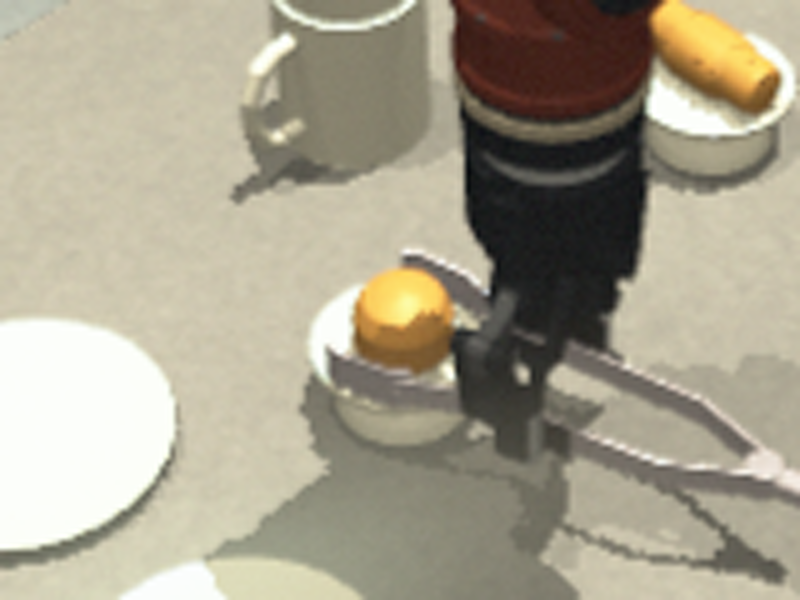

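The tips now surround the unmoved bun at the right height, with the near tip at crop (330-460,380). The pads swing down as they close, so I'll raise by 3 mm and then close on the bun with 25 N.

send_rows(motion=[[0,0,-3,0,0.65],[0,0,0,0,0.6],[0,0,0,0,0.55],[0,0,0,0,0.5],[0,0,0,0,0.45],[0,0,0,0,0.4],[0,0,0,0,0.3],[0,0,0,0,0.3],[0,0,0,0,0.3],[0,0,0,0,0.3],[0,0,0,0,0.3]], newtons=25)

```text
clock: 16.6
tool_pos: [521.0, 136.6, 32.6]
eef_rot: [-0.384, 3.118, -0.0]
wrist_force: [1.3, -0.7, -0.6]
grip_width: 43.4
gripper_force: 25.5
```

Width 43.4 mm at 25 N means the tips are on the bun. I'll lift.

send_rows(motion=[[0,0,-3,0,0.3],[0,0,-6,0,0.3],[0,0,-10,0,0.3],[0,0,-15,0,0.3],[0,0,-15,0,0.3],[0,0,-15,0,0.3],[0,0,-10,0,0.3],[0,0,-6,0,0.3],[0,0,0,0,0.3],[0,0,0,0,0.3],[0,0,0,0,0.3]])

```text
clock: 17.7
tool_pos: [520.5, 136.6, 111.8]
eef_rot: [0.384, -3.117, -0.0]
wrist_force: [-0.2, 0.2, -0.9]
grip_width: 43.0
gripper_force: 25.6
```

```bash
python3 - <<'E'
from h import *
from bench import bot,eyes
s=bot.state();M=tool(s);print(s['gripper_force'],s['wrist_force']); snap(eyes,'side','s4')
p,d,K,T=load('s4'); W=cloud(d,K,T); hsv=cv2.cvtColor(p,cv2.COLOR_RGB2HSV)
o=((hsv[...,0]>6)&(hsv[...,0]<25)&(hsv[...,1]>140)&(hsv[...,2]>80)).astype(np.uint8)
n,l,st,c=cv2.connectedComponentsWithStats(o)
for i in range(1,n):
    if st[i,4]>60: print(st[i],W[l==i].mean(0).round(),np.percentile(W[l==i][:,2],[5,95]).round())
# plate pre-arm estimate from first side picture
p,d,K,T=load('side'); g=cv2.cvtColor(p,cv2.COLOR_RGB2GRAY); w=(g>180).astype(np.uint8)
n,l,st,c=cv2.connectedComponentsWithStats(w)
for i in range(1,n):
    if 1500<st[i,4]<6000: print('plate',c[i].round(),ray(c[i],K,T,11).round(1))
E
```

```text
t 17.7 tcp [520.5 136.6 111.8] yaw(tongs) 14.05 tilt [-0.001 -0.    -1.   ] w 43.0
25.64072853885591 [-0.23450926  0.23625704 -0.9330524 ]
[   0   91  298  169 5118] [2106. -217. -684.] [-737. -651.]
[ 435  186   56   43 1218] [ 436. -295.   20.] [ 5. 38.]
[347 193  27  22 325] [609. -75.  71.] [50. 70.]
[287 222  21  19 238] [589. 160. 149.] [133. 155.]
plate [583. 182.] [[ 254.9 -633.7   11. ]]
```

The bun came up with the tips (its top is at z 155, so its underside is at about 115). I'll move by (+27.5,+187) in tool axes to put it over the plate at the same height.

send_rows(motion=[[1,5,0,0,0.3],[1.5,10,0,0,0.3],[2,15,0,0,0.3],[3,20,0,0,0.3],[3,20,0,0,0.3],[3,20,0,0,0.3],[3,20,0,0,0.3],[3,20,0,0,0.3],[3,20,0,0,0.3],[2,17,0,0,0.3],[1.5,10,0,0,0.3],[1.5,7,0,0,0.3],[0,3,0,0,0.3],[0,0,0,0,0.3],[0,0,0,0,0.3],[0,0,0,0,0.3],[0,0,0,0,0.3]])

```text
clock: 19.45
tool_pos: [449.1, 311.0, 112.5]
eef_rot: [0.383, -3.118, 0.0]
wrist_force: [0.3, 1.0, -1.4]
grip_width: 43.3
gripper_force: 25.7
```

```bash
python3 - <<'E'
from h import *
from bench import bot,eyes
s=bot.state();M=tool(s);print(s['gripper_force'],s['wrist_force']); snap(eyes,'top','t5'); snap(eyes,'side','s5')
for f in('t5','s5'):
  p,d,K,T=load(f); W=cloud(d,K,T); hsv=cv2.cvtColor(p,cv2.COLOR_RGB2HSV)
  o=((hsv[...,0]>6)&(hsv[...,0]<25)&(hsv[...,1]>140)&(hsv[...,2]>80)).astype(np.uint8)
  n,l,st,c=cv2.connectedComponentsWithStats(o)
  for i in range(1,n):
    if 40<st[i,4]<1000: print(f,st[i],W[l==i].mean(0).round(),np.percentile(W[l==i][:,2],[5,95]).round())
E
```

```text
t 19.45 tcp [449.1 311.  112.5] yaw(tongs) 14.01 tilt [ 0. -0. -1.] w 43.3
25.673752098809928 [ 0.25010082  0.95282369 -1.43029291]
t5 [  0 206   7  23 117] [ 768. 1279. -419.] [-427. -409.]
t5 [387 215  12  30 270] [615. -85.  91.] [56. 70.]
t5 [234 249   8  14  71] [527. 316. 146.] [137. 153.]
t5 [457 274  37  16 214] [ 486. -316.   22.] [ 1. 39.]
t5 [447 311  36  14 169] [ 386. -280.   42.] [-1. 12.]
s5 [ 0  0  6 10 43] [2124.  114.  231.] [219. 245.]
s5 [338  59  65  21 633] [ 1992. -1785.  -657.] [-736. -647.]
s5 [346 193  28  22 307] [615. -80.  64.] [50. 69.]
s5 [248 282  22  12  97] [532. 328. 150.] [146. 156.]
```

The bun is at about (526,328), centre z about 133, within a few mm of the plate centre at (525,330), and held at 25 N. I'm handing it in.

```bash
python3 -c "
from bench import bot
print(bot.job_done())"
```

```text
the job is handed in; nothing more can be done
None
```

The job is handed in, with no verdict shown: at hand-in the tongs (25 N grip) held the bun within a few mm of over the plate's centre, about 10 cm up, reached on a second grasp after the first only brushed the arms.

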